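# Close the cocoa tin in the lever press and ease the lever back up

### The arm

A 7-joint arm with a two-finger parallel gripper is mounted at the origin on the work surface. World frame = base frame: x ahead of the robot, y to its left, z up, the work surface at z = 0. Lengths are in m, angles in rad, forces in N, time in s.
With the tool pointing down it reaches from about 0.35 to 0.9 m from the base axis. Payload 8.1 kg.
Tool frame: the origin (TCP) lies at the very end of the fingers, on their centre line; the grasp point (between the pads) lies 19 mm behind it; z points along the fingers, y is the direction in which the jaws open and shut (so a half turn about z gives the same grasp; the last joint's range is limited). The gripper opens to 92 mm and grips with 3 to 60 N. Pads are 19 mm wide; open, the fingers measure 130 mm over their backs; the gripper's body (75 mm by 190 mm) begins 47 mm behind the grasp point.
Start: joints at [-0.103, 0.434, 0.025, 1.573, -0.012, 1.134, -0.075], TCP at [0.625, -0, 0.227] pointing down, gripper open.
Joint ranges: [-2.62, 2.62], [-0.44, 2.09], [-1.27, 1.32], [0.08, 2.57], [-1.32, 4.46], [0.12, 2], [-2.74, 2.74]. Speed limits (rad/s): [2.22, 2.22, 3.01, 3.01, 3.14, 3.14, 3.14].

### API

Orientations are given as a rotation vector (axis times angle).
In Python, from cell import observe, get_image, sign_off gives the robot as it stands.
- The arm moves only by the tool arm_command, never from a script. Its argument "deltas" is a list of rows, each an object with "xyz": the shift along the tool's x, y, z in cm, a list of three; "turn": the turn about the tool's z in degrees; "jaw": the closure in counts, from 0 (fully open) to 255 (shut). A call has 1 to 5 rows; each row is the pose to reach, as a shift and turn from the pose measured when the call began, along the tool's axes at that moment; what a row does not reach only later rows make up. A row lasts 1/12 s, in which the tool goes at most 41.7 mm and 7.16 degrees, less where a joint would pass 70% of its speed; a pose out of reach is approached as far as the arm can. A call with a gripper value outside its range is refused whole. The fingers move at their own pace and stop on an object; "force" is the grip in N (left out, the last holds). Time passes only in rows, so rows that repeat a pose let the fingers close. It gives the time, the measured TCP pose, the force and the opening at its end, in the units of the state.
- observe(): the state, without advancing time (a new reading comes with each control period).
- get_image(name): name is "scene" or "side" or "wrist"; returns a dict with "frame" (480x640x3 uint8, red, green, blue), "depth" (480x640 float32, m along the optical axis (not along the pixel's ray), 0 where there is no reading), "camera_matrix" (3x3 intrinsics, pixels), "cam_to_world" (4x4, takes a point from camera to world coordinates). Camera axes: x right, y up, looking along -z (the intrinsics and any distortion apply to the point x, -y, -z); pixel columns grow to the right and rows downward; lengths in m; the calibration is good to about 2 mm. A picture is of the moment at which its call begins.
- sign_off(): hands the job in, once; it reports no verdict.
The state is a dict: "clock": time; "joints": joint angles; "dq": joint speeds; "joint_efforts": joint torques, N m; "position": TCP position; "ee_rot": TCP orientation; "force": force on the tool from outside, world axes, zero at the start; "ft_torque": the same for the moment, N m; "width": opening from 0.0 (shut) to 1.0 (fully open).
Only numpy, scipy, OpenCV 4.12 (cv2) and the standard library are available. Lean on these libraries where they do the work, as an engineer would, in place of code of your own. Each camera call takes 0.05 s, during which the arm holds its last target.

### The job

Two bench lever presses stand on the kitchen counter; one has an open cocoa tin standing in it with its metal lid still sitting proud. Push that press's handle down until the lid is fully home, then let the sprung handle come back up slowly, following it for a second or more until it rests at its upper stop, and never let it fly up; then take the gripper clear. Leave the handle of the other, empty press alone.

Things in the scene. Friction and masses are not known exactly. Their poses are not given: they have to be found in the camera images.
- press_grip (a point): On the top face of the flat wooden handle (85 long, 34 wide, 18 mm thick) of the press that holds the tin, 205 mm along the lever from its hinge, 30 mm short of the free end; moves with it. 238 mm above the counter with the lever up (sloping up 0.40 rad to the free end), 159 mm with the lid home (lever level). x: from free end towards hinge. Pushed straight down, contact slides 20 mm hingeward.
- press_lever (a joint): Lever of that press (grey base 240 x 130 mm, two steel cheeks 170 mm high, hinge 150 mm up), rad: 0 up at its stop, grows pushed down; foot meets the lid at about 0.25, lid home and lever stopped at about 0.40. A spring lifts it all the way: about 3 N at the handle when up, rising to some 6 to 10 N down with the lid going in. Let go, it flies up at several rad/s.
- lid (a joint): How far the lid (steel disc 73 mm across, 5 mm thick) is pushed into the tin (75 mm across, 85 mm high, fixed in the press under the lever), m: 0 to 0.003 at the start (11 to 14 mm proud), 0.014 fully home, disc on the rim. A tight fit: it stays where it is left.
- spare_lever (a joint): Angle of the lever of the second press, of the same make and size but with no tin in it, in rad: 0 fully up, growing as it is pushed down. To be left up.

How it is judged:
By the outcome, as a careful person would: the job done as asked, in the order asked, and still so for the second after the job is handed in, with the robot touching nothing.
It also fails if it takes over 38 s, if anything falls off the work surface, if the arm or the gripper's body presses on something with over 40 N, if the wrist force passes 120 N, or if a joint passes its speed limit or range.

## Working session

There is one attempt and no reset: what is moved stays moved. The work goes in short steps, Python scripts to look and compute and a tool call to move; the robot and the scene stay as the last step left them, time stands still between calls to the robot, and variables do not carry over. Pictures are saved under pics/ and viewed, and the job is handed in when it is done.

Besides the shell and the picture viewer there is one more tool, called after "Call:" as a command line: name --argument value ..., lists and objects as JSON in quotes. arm_command: Moves the arm, as the interface text tells. Its arguments: {"type":"object","properties":{"deltas":{"type":"array","items":{"type":"object","properties":{"xyz":{"type":"array","items":{"type":"number"}},"turn":{"type":"number"},"jaw":{"type":"number"}}}},"force":{"type":"number"}},"required":["deltas"]}

```bash
mkdir -p pics
cat > h.py <<'E'
import numpy as np, cv2
from cell import observe, get_image, sign_off
def cap(n,tag):
    d=get_image(n); np.savez(f'pics/{tag}.npz',**{k:np.array(v) for k,v in d.items()})
    cv2.imwrite(f'pics/{tag}.png',d['frame'][:,:,::-1]); return d
def pts(d):
    K=np.array(d['camera_matrix']);T=np.array(d['cam_to_world']);z=d['depth']
    v,u=np.mgrid[:480,:640]
    p=np.stack([(u-K[0,2])/K[0,0]*z,-(v-K[1,2])/K[1,1]*z,-z,np.ones_like(z)],-1)
    P=(p@T.T)[...,:3]; P[z==0]=np.nan; return P
E
python3 - <<'E'
from h import *
s=observe();print(s)
for n in('scene','side'):
    d=cap(n,n+'0');print(np.array(d['cam_to_world']).round(3))
E
```

```text
{'clock': 0.0, 'joints': array([-0.10259751,  0.43524688,  0.02498331,  1.57411046, -0.01159484,
        1.13400984, -0.07510487]), 'dq': array([ 0.00012196, -0.00044819, -0.00193486,  0.00130595,  0.00109647,
        0.00153636,  0.00080275]), 'joint_efforts': array([ 3.89017032e-04, -6.67853522e+01,  9.84863900e-01, -3.14464223e+01,
       -6.05165795e-02,  4.27553023e-02,  1.12382318e-04]), 'position': array([ 6.24474822e-01, -6.78988804e-05,  2.25925093e-01]), 'ee_rot': array([-2.22080223e+00, -2.22061459e+00,  1.97508763e-03]), 'force': array([-0.21504385, -0.37575362, -1.00989901]), 'ft_torque': array([-0.01607508, -0.02410099, -0.02323674]), 'width': 0.9977599743234014}
[[ 0.748 -0.478  0.461  1.116]
 [ 0.664  0.515 -0.542 -0.581]
 [ 0.021  0.711  0.703  0.968]
 [ 0.     0.     0.     1.   ]]
[[ 0.871  0.264 -0.415  0.285]
 [-0.491  0.471 -0.733 -0.665]
 [ 0.002  0.842  0.539  0.688]
 [ 0.     0.     0.     1.   ]]
```

View pics/scene0.png

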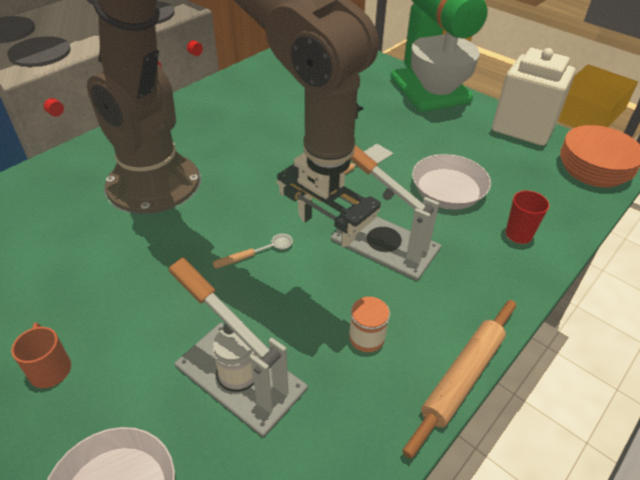

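View pics/side0.png

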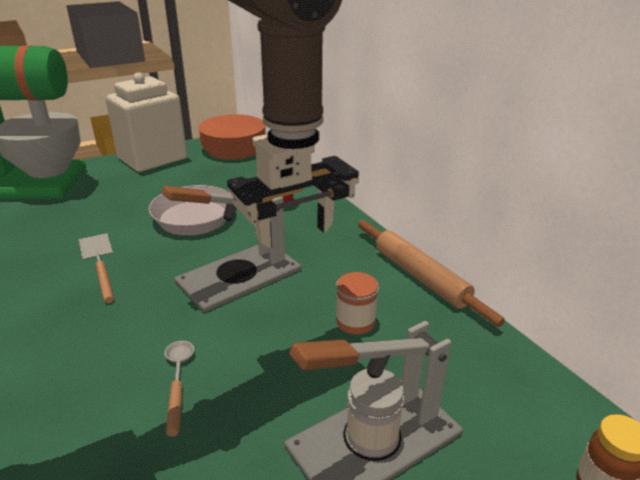

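The press with the tin is the near one: its handle is at scene (192,280) and side (325,354), and its tin is at scene (236,360). The empty press sits behind and below the gripper. Next I measure the handle.

Run:
```python
from h import *
np.set_printoptions(precision=4,suppress=True)
for n,box in(('scene0',(160,250,225,310)),('side0',(285,335,362,372))):
    d=dict(np.load(f'pics/{n}.npz'));P=pts(d);f=d['frame'].astype(int)
    m=np.zeros((480,640),bool);m[box[1]:box[3],box[0]:box[2]]=1
    m&=(f[...,0]>f[...,1]*1.5)&(f[...,0]>f[...,2]*1.5)
    Q=P[m];Q=Q[np.isfinite(Q).all(1)&(Q[:,2]>0.12)]
    print(n,len(Q),Q.min(0),Q.max(0))
    # top face by RANSAC-ish: iterative plane w/ prior normal
    best=None;rng=np.random.default_rng(0)
    for _ in range(500):
        a=Q[rng.choice(len(Q),3,False)];nn=np.cross(a[1]-a[0],a[2]-a[0]);nn/=np.linalg.norm(nn)+1e-12
        if nn[2]<0:nn=-nn
        if nn[2]<.85:continue
        k=abs((Q-a[0])@nn)<.003
        if best is None or k.sum()>best.sum():best=k
    T=Q[best];c=T.mean(0);w=np.linalg.svd(T-c,full_matrices=False)[2]
    nn=w[2]*np.sign(w[2,2]); ax=w[0]*np.sign(w[0,2])
    r=cv2.minAreaRect(((T-c)@np.stack([w[0],w[1]]).T).astype(np.float32))
    print('top',len(T),c,'normal',nn,'axis up',ax,'slope',np.arcsin(ax[2]),'rect',r[1],r[0])
    rc=c+r[0][0]*w[0]+r[0][1]*w[1]; L=max(r[1])/2
    print('centre',rc,'freeend',rc+ax*L,'grip30',rc+ax*(L-.03))
    # steel lever + cheeks
d=dict(np.load('pics/scene0.npz'));P=pts(d)
for u,v in((275,350),(286,352),(264,352),(236,350),(230,330),(240,320),(182,362),(262,428),(303,385),(192,280)):print(u,v,P[v,u])
```

```text
scene0 58 [ 0.4998 -0.2671  0.2179] [ 0.5724 -0.2379  0.2485]
top 56 [ 0.5228 -0.2542  0.2385] normal [0.3932 0.0841 0.9156] axis up [-0.9165 -0.0433  0.3976] slope 0.4088733510181184 rect (0.07714913785457611, 0.02389715239405632) (0.015065547078847885, 6.590038537979126e-06)
centre [ 0.5366 -0.2536  0.2325] freeend [ 0.5012 -0.2552  0.2479] grip30 [ 0.5287 -0.2539  0.2359]
side0 1491 [ 0.4908 -0.2733  0.2057] [ 0.5718 -0.238   0.2494]
top 1035 [ 0.5308 -0.2575  0.2348] normal [ 0.382  -0.0471  0.923 ] axis up [-0.9236 -0.0548  0.3795] slope 0.38924110003015455 rect (0.08202216029167175, 0.032444823533296585) (-0.0035031773149967194, 0.00196232832968235)
centre [ 0.534  -0.2554  0.2336] freeend [ 0.4961 -0.2576  0.2491] grip30 [ 0.5238 -0.256   0.2377]
275 350 [ 0.7128 -0.2269  0.1621]
286 352 [ 0.6519 -0.144   0.0003]
264 352 [ 0.7004 -0.2411  0.1592]
236 350 [ 0.6386 -0.2545  0.1173]
230 330 [ 0.6291 -0.2537  0.1684]
240 320 [ 0.5218 -0.1523 -0.0013]
182 362 [ 0.5252 -0.3064  0.0176]
262 428 [ 0.7387 -0.2942  0.0132]
303 385 [ 0.7331 -0.1797  0.0103]
192 280 [ 0.5393 -0.2536  0.2308]
```

Both views agree: the grip point is at about (0.524, -0.256, 0.238). The height and the 0.39–0.41 rad slope match what was given, and the lever's free end points along -x. I'll go straight up first and shut the jaws.

Call:
arm_command --deltas '[{"xyz": [0, 0, -3], "turn": 0, "jaw": 255}, {"xyz": [0, 0, -6], "turn": 0, "jaw": 255}, {"xyz": [0, 0, -9], "turn": 7, "jaw": 255}, {"xyz": [-3, 0, -9], "turn": 14, "jaw": 255}, {"xyz": [-6, 0, -9], "turn": 21, "jaw": 255}]' --force 20

```text
clock: 0.52
position: [0.6257, -0.0584, 0.318]
ee_rot: [2.59, 1.777, 0.004]
force: [0.7, -1.4, -1.5]
width: 0.689
```

```bash
cat > g.py <<'E'
from h import *
import sys
from scipy.spatial.transform import Rotation as R
s=observe();M=R.from_rotvec(s['ee_rot']).as_matrix()
t=np.array([float(a) for a in sys.argv[1:4]])
print('t',s['clock'],'pos',s['position'].round(4),'F',s['force'].round(2),'w',round(s['width'],3))
print(M.round(3)); print('shift cm',(M.T@(t-s['position'])*100).round(2),'yaw of tool x deg',np.degrees(np.arctan2(M[1,0],M[0,0])))
E
python3 g.py 0.524 -0.256 0.28
```

```text
t 0.5167 pos [ 0.6257 -0.0584  0.318 ] F [ 0.71 -1.37 -1.45] w 0.689
[[ 0.36   0.933  0.002]
 [ 0.933 -0.36   0.001]
 [ 0.002  0.002 -1.   ]]
shift cm [-22.1   -2.39   3.76] yaw of tool x deg 68.91671316601352
```

Call:
arm_command --deltas '[{"xyz": [-3.5, -0.4, 0], "turn": 7, "jaw": 255}, {"xyz": [-7, -0.8, 0], "turn": 14, "jaw": 255}, {"xyz": [-10.5, -1.1, 0], "turn": 21, "jaw": 255}, {"xyz": [-14, -1.5, 0], "turn": 28, "jaw": 255}, {"xyz": [-17.5, -1.9, 0], "turn": 35, "jaw": 255}]'

```text
clock: 0.93
position: [0.5438, -0.2162, 0.3174]
ee_rot: [-3.007, -0.907, -0.003]
force: [-0.6, 0.2, 0.6]
width: 0.325
```

```bash
python3 g.py 0.524 -0.256 0.28
```

```text
t 0.9333 pos [ 0.5438 -0.2162  0.3174] F [-0.64  0.24  0.57] w 0.325
[[ 0.833  0.553  0.002]
 [ 0.553 -0.833  0.001]
 [ 0.002 -0.    -1.   ]]
shift cm [-3.86  2.22  3.73] yaw of tool x deg 33.57353207917782
```

Call:
arm_command --deltas '[{"xyz": [-1, 0.6, 0], "turn": 7, "jaw": 255}, {"xyz": [-2, 1.2, 0], "turn": 14, "jaw": 255}, {"xyz": [-3, 1.7, 0], "turn": 20, "jaw": 255}, {"xyz": [-3.9, 2.2, 1.0], "turn": 26, "jaw": 255}, {"xyz": [-3.9, 2.2, 2.0], "turn": 31, "jaw": 255}]'

```text
clock: 1.35
position: [0.5222, -0.2586, 0.2974]
ee_rot: [3.141, 0.057, 0.003]
force: [0.1, -0.2, -0.5]
width: 0.009
```

```bash
python3 g.py 0.524 -0.256 0.25;  python3 -c "
from h import *
cap('side','side1');cap('scene','scene1');cap('wrist','w1')
a=np.hstack([cv2.imread('pics/side1.png')[150:480,200:600],cv2.imread('pics/scene1.png')[100:430,80:480]]);cv2.imwrite('pics/c1.png',a)"
```

```text
t 1.35 pos [ 0.5222 -0.2586  0.2974] F [ 0.13 -0.22 -0.52] w 0.009
[[ 0.999  0.036  0.002]
 [ 0.036 -0.999 -0.   ]
 [ 0.002  0.    -1.   ]]
shift cm [ 0.18 -0.26  4.74] yaw of tool x deg 2.0703530826011662
```

View pics/c1.png

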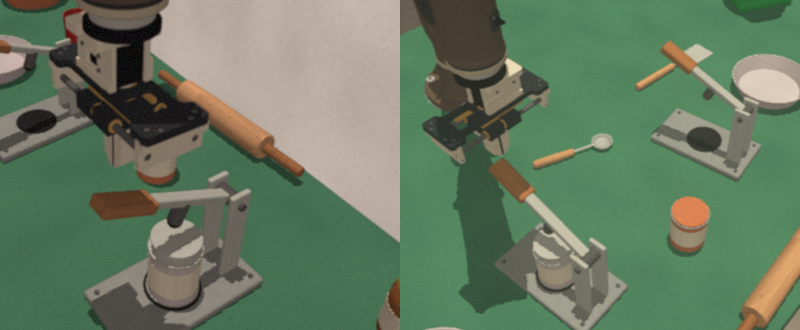

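Closed fingers are hovering over the tin press handle (side crop 125,203), and the spare press is well clear at upper right. I'll descend until contact.

Call:
arm_command --deltas '[{"xyz": [0.2, -0.2, 2], "turn": 2, "jaw": 255}, {"xyz": [0.2, -0.2, 4], "turn": 3, "jaw": 255}, {"xyz": [0.2, -0.2, 4.7], "turn": 4, "jaw": 255}, {"xyz": [0.2, -0.2, 5.2], "turn": 4, "jaw": 255}, {"xyz": [0.2, -0.2, 5.7], "turn": 4, "jaw": 255}]'

```text
clock: 1.92
position: [0.5254, -0.2533, 0.24]
ee_rot: [-3.14, 0.032, -0.0]
force: [-0.5, 1.3, 2.3]
width: 0.003
```

```bash
python3 g.py 0.520 -0.256 0.157
```

```text
t 1.9167 pos [ 0.5254 -0.2533  0.24  ] F [-0.48  1.27  2.25] w 0.003
[[ 1.    -0.02   0.   ]
 [-0.02  -1.     0.002]
 [ 0.    -0.002 -1.   ]]
shift cm [-0.54  0.3   8.3 ] yaw of tool x deg -1.1649579277120616
```

Contact came at z≈0.240, as predicted. Pushing down.

Call:
arm_command --deltas '[{"xyz": [0, 0.1, 0.7], "turn": 0, "jaw": 255}, {"xyz": [-0.1, 0.2, 1.4], "turn": 0, "jaw": 255}, {"xyz": [-0.2, 0.2, 2.1], "turn": 0, "jaw": 255}, {"xyz": [-0.2, 0.2, 2.8], "turn": 0, "jaw": 255}, {"xyz": [-0.3, 0.2, 3.5], "turn": 0, "jaw": 255}]'

```text
clock: 2.33
position: [0.5223, -0.2555, 0.2046]
ee_rot: [-3.14, 0.032, -0.001]
force: [-2.8, -1.6, 4.2]
width: 0.008
```

```bash
python3 g.py 0.520 -0.256 0.157;python3 -c "
from h import *
cap('side','side2')
cv2.imwrite('pics/c2.png',cv2.imread('pics/side2.png')[150:480,200:600])"
```

```text
t 2.3333 pos [ 0.5223 -0.2555  0.2046] F [-2.81 -1.64  4.19] w 0.008
[[ 1.    -0.02   0.001]
 [-0.02  -1.     0.001]
 [ 0.    -0.001 -1.   ]]
shift cm [-0.23  0.06  4.76] yaw of tool x deg -1.1723548999958258
```

View pics/c2.png

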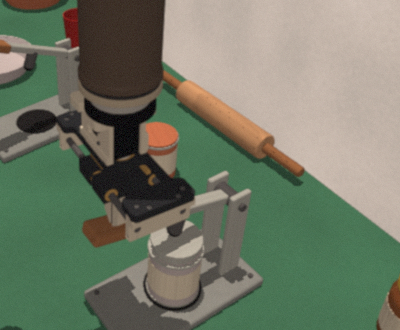

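The lever is following down, with its handle at crop (105,230) under the fingers and the foot close to the lid. I'll keep pushing.

Call:
arm_command --deltas '[{"xyz": [0, 0, 0.7], "turn": 0, "jaw": 255}, {"xyz": [-0.1, 0, 1.4], "turn": 0, "jaw": 255}, {"xyz": [-0.2, 0, 2.1], "turn": 0, "jaw": 255}, {"xyz": [-0.2, 0, 2.8], "turn": 0, "jaw": 255}, {"xyz": [-0.2, 0, 3.5], "turn": 0, "jaw": 255}]'

```text
clock: 2.8
position: [0.5183, -0.256, 0.1681]
ee_rot: [-3.14, 0.034, 0.004]
force: [-7.0, -1.4, 10.4]
width: 0.005
```

```bash
python3 g.py 0.520 -0.256 0.157
```

```text
t 2.8 pos [ 0.5183 -0.256   0.1681] F [-6.98 -1.39 10.39] w 0.005
[[ 1.    -0.022 -0.002]
 [-0.022 -1.     0.001]
 [-0.002 -0.001 -1.   ]]
shift cm [ 0.17 -0.01  1.11] yaw of tool x deg -1.2374483458191283
```

Call:
arm_command --deltas '[{"xyz": [0, 0, 0.4], "turn": 0, "jaw": 255}, {"xyz": [0, 0, 0.8], "turn": 0, "jaw": 255}, {"xyz": [0, 0, 1.0], "turn": 0, "jaw": 255}, {"xyz": [0, 0, 1.1], "turn": 0, "jaw": 255}]'

```text
clock: 3.13
position: [0.5176, -0.2562, 0.1577]
ee_rot: [-3.14, 0.035, 0.005]
force: [-8.8, 2.8, 20.9]
width: 0.007
```

```bash
python3 g.py 0.518 -0.256 0.157
```

```text
t 3.1333 pos [ 0.5176 -0.2562  0.1577] F [-8.77  2.84 20.9 ] w 0.007
[[ 1.    -0.022 -0.003]
 [-0.022 -1.     0.002]
 [-0.003 -0.002 -1.   ]]
shift cm [ 0.04 -0.02  0.07] yaw of tool x deg -1.2611186067758047
```

Call:
arm_command --deltas '[{"xyz": [0, 0, 0.1], "turn": 0, "jaw": 255}, {"xyz": [0, 0, 0.2], "turn": 0, "jaw": 255}, {"xyz": [0, 0, 0.2], "turn": 0, "jaw": 255}]'

```text
clock: 3.38
position: [0.5175, -0.2562, 0.1573]
ee_rot: [-3.139, 0.035, 0.003]
force: [-8.5, 4.1, 22.3]
width: 0.004
```

```bash
python3 g.py 0.518 -0.256 0.157;python3 -c "
from h import *
cap('side','side3')
cv2.imwrite('pics/c3.png',cv2.resize(cv2.imread('pics/side3.png')[280:480,260:500],None,fx=2.5,fy=2.5))"
```

```text
t 3.3833 pos [ 0.5175 -0.2562  0.1573] F [-8.49  4.09 22.32] w 0.004
[[ 1.    -0.022 -0.002]
 [-0.022 -1.     0.002]
 [-0.002 -0.002 -1.   ]]
shift cm [ 0.05 -0.02  0.03] yaw of tool x deg -1.2715143465575496
```

View pics/c3.png

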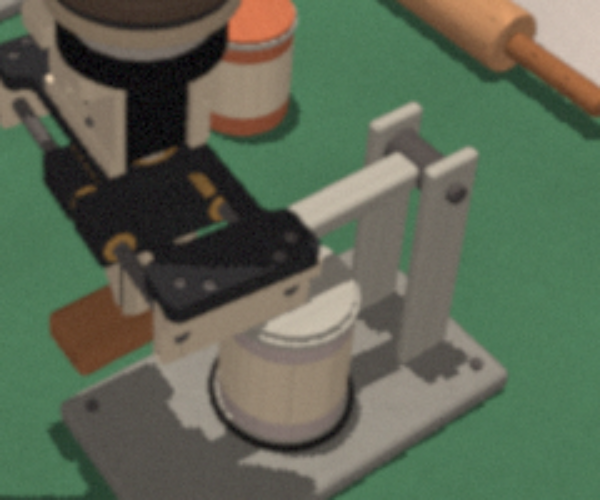

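Run:
```python
from h import *
for n in('side0','side3'):
    P=pts(dict(np.load(f'pics/{n}.npz')))
    m=(abs(P[...,0]-.63)<.06)&(abs(P[...,1]+.252)<.05)&(P[...,2]>.07)&(P[...,2]<.145)
    v,u=np.nonzero(m);m&=False
    Q=P[v,u];h,e=np.histogram(Q[:,2],bins=np.arange(.07,.146,.003));print(n,list(zip(e.round(3),h)))
```

```text
side0 [(np.float64(0.07), np.int64(88)), (np.float64(0.073), np.int64(63)), (np.float64(0.076), np.int64(86)), (np.float64(0.079), np.int64(82)), (np.float64(0.082), np.int64(94)), (np.float64(0.085), np.int64(80)), (np.float64(0.088), np.int64(79)), (np.float64(0.091), np.int64(50)), (np.float64(0.094), np.int64(39)), (np.float64(0.097), np.int64(266)), (np.float64(0.1), np.int64(184)), (np.float64(0.103), np.int64(69)), (np.float64(0.106), np.int64(40)), (np.float64(0.109), np.int64(16)), (np.float64(0.112), np.int64(53)), (np.float64(0.115), np.int64(1064)), (np.float64(0.118), np.int64(490)), (np.float64(0.121), np.int64(1)), (np.float64(0.124), np.int64(0)), (np.float64(0.127), np.int64(0)), (np.float64(0.13), np.int64(0)), (np.float64(0.133), np.int64(0)), (np.float64(0.136), np.int64(0)), (np.float64(0.139), np.int64(0)), (np.float64(0.142), np.int64(0))]
side3 [(np.float64(0.07), np.int64(77)), (np.float64(0.073), np.int64(74)), (np.float64(0.076), np.int64(75)), (np.float64(0.079), np.int64(68)), (np.float64(0.082), np.int64(81)), (np.float64(0.085), np.int64(74)), (np.float64(0.088), np.int64(65)), (np.float64(0.091), np.int64(56)), (np.float64(0.094), np.int64(34)), (np.float64(0.097), np.int64(138)), (np.float64(0.1), np.int64(136)), (np.float64(0.103), np.int64(568)), (np.float64(0.106), np.int64(40)), (np.float64(0.109), np.int64(0)), (np.float64(0.112), np.int64(0)), (np.float64(0.115), np.int64(0)), (np.float64(0.118), np.int64(0)), (np.float64(0.121), np.int64(0)), (np.float64(0.124), np.int64(0)), (np.float64(0.127), np.int64(0)), (np.float64(0.13), np.int64(0)), (np.float64(0.133), np.int64(0)), (np.float64(0.136), np.int64(0)), (np.float64(0.139), np.int64(2)), (np.float64(0.142), np.int64(19))]
```

Call:
arm_command --deltas '[{"xyz": [0, 0, 0.2], "turn": 0, "jaw": 255}, {"xyz": [0, 0, 0.4], "turn": 0, "jaw": 255}, {"xyz": [0, 0, 0.4], "turn": 0, "jaw": 255}]'

```text
clock: 3.68
position: [0.5175, -0.2562, 0.1562]
ee_rot: [-3.138, 0.035, 0.001]
force: [-11.8, 6.0, 37.3]
width: 0.004
```

Force jumped to 37 N with no further real travel, and the lid top has gone from about 0.117 to 0.104 m, which is the rim plus the 5 mm disc. So the lid is home. Now the slow release.

Call:
arm_command --deltas '[{"xyz": [0, 0, 0], "turn": 0, "jaw": 255}, {"xyz": [0, 0, -0.2], "turn": 0, "jaw": 255}, {"xyz": [0, 0, -0.4], "turn": 0, "jaw": 255}, {"xyz": [0, 0, -0.7], "turn": 0, "jaw": 255}, {"xyz": [0, 0, -1.0], "turn": 0, "jaw": 255}]'

```text
clock: 4.1
position: [0.518, -0.2561, 0.1666]
ee_rot: [-3.138, 0.035, -0.001]
force: [-0.2, 1.8, 6.0]
width: 0.002
```

```bash
python3 g.py 0.525 -0.256 0.25;python3 -c "
from h import *
cap('side','side4')
cv2.imwrite('pics/c4.png',cv2.resize(cv2.imread('pics/side4.png')[280:480,260:500],None,fx=2.5,fy=2.5))"
```

```text
t 4.1 pos [ 0.518  -0.2561  0.1666] F [-0.15  1.81  6.04] w 0.002
[[ 1.    -0.022  0.001]
 [-0.022 -1.     0.003]
 [ 0.001 -0.003 -1.   ]]
shift cm [ 0.7  -0.06 -8.34] yaw of tool x deg -1.2754946220091854
```

View pics/c4.png

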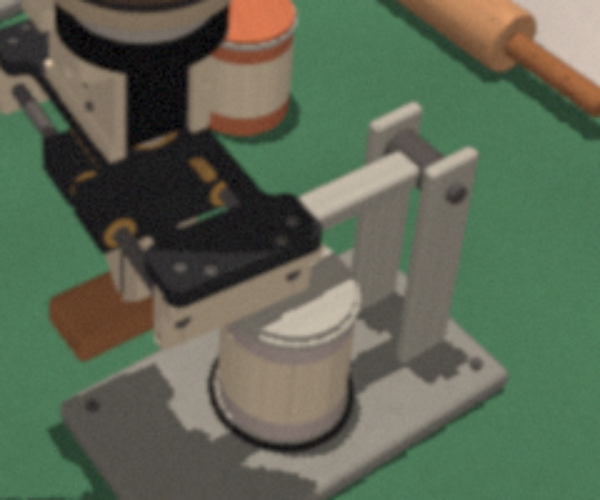

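The lid stays flush, with its edge at about (340,305), while the handle follows the fingers with 6 N still on them. Continuing.

Call:
arm_command --deltas '[{"xyz": [0, 0, -0.3], "turn": 0, "jaw": 255}, {"xyz": [0, 0, -0.6], "turn": 0, "jaw": 255}, {"xyz": [0, 0, -0.9], "turn": 0, "jaw": 255}, {"xyz": [0.1, 0, -1.2], "turn": 0, "jaw": 255}, {"xyz": [0.1, 0, -1.5], "turn": 0, "jaw": 255}]'

```text
clock: 4.57
position: [0.5199, -0.256, 0.1826]
ee_rot: [-3.138, 0.034, -0.004]
force: [1.7, -0.5, 4.8]
width: 0.008
```

Call:
arm_command --deltas '[{"xyz": [0, 0, -0.3], "turn": 0, "jaw": 255}, {"xyz": [0, 0, -0.6], "turn": 0, "jaw": 255}, {"xyz": [0, 0, -0.9], "turn": 0, "jaw": 255}, {"xyz": [0.1, 0, -1.2], "turn": 0, "jaw": 255}, {"xyz": [0.1, 0, -1.5], "turn": 0, "jaw": 255}]'

```text
clock: 4.98
position: [0.5217, -0.2559, 0.198]
ee_rot: [-3.138, 0.033, -0.006]
force: [4.1, 0.7, 3.1]
width: 0.007
```

Call:
arm_command --deltas '[{"xyz": [0, 0, -0.3], "turn": 0, "jaw": 255}, {"xyz": [0, 0, -0.6], "turn": 0, "jaw": 255}, {"xyz": [0, 0, -0.9], "turn": 0, "jaw": 255}, {"xyz": [0.1, 0, -1.2], "turn": 0, "jaw": 255}, {"xyz": [0.1, 0, -1.5], "turn": 0, "jaw": 255}]'

```text
clock: 5.4
position: [0.5226, -0.2558, 0.2131]
ee_rot: [-3.138, 0.033, -0.005]
force: [3.6, 0.1, 2.6]
width: 0.006
```

Call:
arm_command --deltas '[{"xyz": [0, 0, -0.3], "turn": 0, "jaw": 255}, {"xyz": [0, 0, -0.6], "turn": 0, "jaw": 255}, {"xyz": [0, 0, -0.9], "turn": 0, "jaw": 255}, {"xyz": [0.1, 0, -1.2], "turn": 0, "jaw": 255}, {"xyz": [0.1, 0, -1.5], "turn": 0, "jaw": 255}]'

```text
clock: 5.82
position: [0.5235, -0.2558, 0.2283]
ee_rot: [-3.138, 0.033, -0.005]
force: [2.4, 0.5, 1.2]
width: 0.008
```

Contact force persists as I follow the handle. The last stretch goes slower.

Call:
arm_command --deltas '[{"xyz": [0, 0, -0.2], "turn": 0, "jaw": 255}, {"xyz": [0, 0, -0.4], "turn": 0, "jaw": 255}, {"xyz": [0, 0, -0.6], "turn": 0, "jaw": 255}, {"xyz": [0, 0, -0.8], "turn": 0, "jaw": 255}, {"xyz": [0, 0, -1.0], "turn": 0, "jaw": 255}]'

```text
clock: 6.23
position: [0.5233, -0.2558, 0.2384]
ee_rot: [-3.138, 0.033, -0.004]
force: [1.5, 1.0, 2.0]
width: 0.008
```

Call:
arm_command --deltas '[{"xyz": [0, 0, -0.2], "turn": 0, "jaw": 255}, {"xyz": [0, 0, -0.4], "turn": 0, "jaw": 255}, {"xyz": [0, 0, -0.6], "turn": 0, "jaw": 255}, {"xyz": [0, 0, -0.8], "turn": 0, "jaw": 255}, {"xyz": [0, 0, -1.0], "turn": 0, "jaw": 255}]'

```text
clock: 6.65
position: [0.5227, -0.2559, 0.2482]
ee_rot: [-3.137, 0.034, -0.002]
force: [-0.0, 0.5, -0.2]
width: 0.006
```

Call:
arm_command --deltas '[{"xyz": [0, 0, -0.5], "turn": 0, "jaw": 255}, {"xyz": [0, 0, -2], "turn": 0, "jaw": 255}, {"xyz": [0, 0, -4], "turn": 0, "jaw": 255}, {"xyz": [0, 0, -7], "turn": 0, "jaw": 255}, {"xyz": [0, 0, -10], "turn": 0, "jaw": 255}]'

```text
clock: 7.07
position: [0.5217, -0.2561, 0.349]
ee_rot: [-3.137, 0.034, 0.001]
force: [0.3, -0.7, 0.2]
width: 0.008
```

Call:
arm_command --deltas '[{"xyz": [0, -2, -1], "turn": 0, "jaw": 255}, {"xyz": [0, -4, -1], "turn": 0, "jaw": 255}, {"xyz": [0, -7, -1], "turn": 0, "jaw": 255}, {"xyz": [0, -7, -1], "turn": 0, "jaw": 255}, {"xyz": [0, -7, -1], "turn": 0, "jaw": 255}]'

```text
clock: 7.48
position: [0.5234, -0.1843, 0.3596]
ee_rot: [-3.136, 0.029, 0.001]
force: [-0.1, -0.7, -0.1]
width: 0.003
```

Run:
```python
from h import *
s=observe();print(s['clock'],s['position'],s['force'],abs(s['dq']).max())
cap('side','side5');cap('scene','scene5')
cv2.imwrite('pics/c5.png',np.hstack([cv2.imread('pics/side5.png')[150:480,200:600],cv2.imread('pics/scene5.png')[100:430,80:480]]))
for n in('side0','side3','side5'):
    d=dict(np.load(f'pics/{n}.npz'));P=pts(d);f=d['frame'].astype(int)
    # lid top: flat area on hinge side
    m=(abs(P[...,0]-.655)<.012)&(abs(P[...,1]+.252)<.03)&(P[...,2]>.095)&(P[...,2]<.13)
    print(n,'lid z',np.median(P[m][:,2]),m.sum())
    r=(f[...,0]>f[...,1]*1.5)&(f[...,0]>f[...,2]*1.5)
    for nm,y0 in(('tin',-.255),('spare',None)):
        k=r&(P[...,2]>.14)&(P[...,2]<.27)&((abs(P[...,1]+.255)<.03)&(abs(P[...,0]-.535)<.06) if y0 else (P[...,1]>-.1)&(P[...,0]<.8))
        Q=P[k]
        if len(Q):print('  ',nm,k.sum(),Q[:,2].min().round(4),np.percentile(Q[:,2],98).round(4),Q.mean(0).round(3))
```

```text
7.4833 [ 0.52336427 -0.18433898  0.35961685] [-0.08582437 -0.6542812  -0.11892002] 0.041417777573418954
side0 lid z 0.11740699186094006 204
   tin 1491 0.2057 0.2481 [ 0.527 -0.26   0.234]
   spare 512 0.2081 0.2641 [0.506 0.249 0.234]
side3 lid z 0.10416398621969403 169
   tin 697 0.1431 0.1581 [ 0.492 -0.262  0.154]
   spare 512 0.1599 0.2663 [0.505 0.252 0.234]
side5 lid z 0.1045301115383292 214
   tin 1318 0.2071 0.2481 [ 0.526 -0.261  0.234]
   spare 512 0.2084 0.2639 [0.506 0.249 0.234]
```

View pics/c5.png

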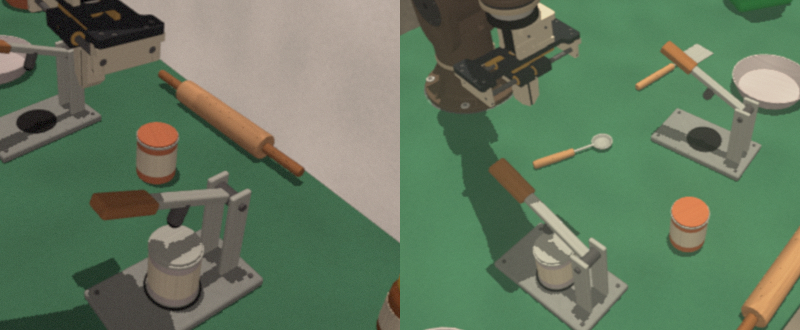

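The lid is flush: its top stayed at 0.104 m after release. The handle is back at its starting height (side crop 125,203), the spare press is unchanged, and the gripper is clear.

```bash
python3 -c "
from h import *
print(sign_off())"
```

```text
the job is handed in; nothing more can be done
None
```

The lid is fully home, the handle is back at its upper stop, and I've handed the job in at about 7.6 s of robot time.

- **Pushing down:** I used closed fingertips on the tin press's handle and pushed until the lever stopped at z ≈ 0.157 m. A final check push reached 37 N at the wrist with almost no further travel. That is close to the 40 N limit, though the contact was at the fingertips.
- **Letting up:** I followed the handle upward for about 2.5 s. Contact force was still there until z ≈ 0.238 m, which is the upper stop, and then I moved the gripper clear.

**Last checks**
- **Lid:** its top went from 0.117 m to 0.104 m and stayed there after release. That is the rim height plus the 5 mm disc.
- **Tin press handle:** its measured height matches the start, with the top at 0.248 m both times.
- **Spare press:** its handle measures the same as at the start.
- **Gripper:** about 0.11 m above the handle and off to one side, with wrist force near zero.

No final check failed or disagreed.

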